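# Turn the calibration case round the corner post and seat it in the jig

## Robot

A 6-joint arm with a two-finger parallel gripper is mounted at the origin on a cart in front of the work surface, level with it; the furniture and walls round the work are solid. World frame = base frame: x ahead of the robot, y to its left, z up, the work surface at z = 0. Lengths are in m, angles in rad, forces in N, time in s.
With the tool pointing down it reaches from about 0.375 to 0.975 m from the base axis. Payload 3.8 kg.
Tool frame: the origin (TCP) lies midway between the tips of the shut fingers; the grasp point (between the pads) lies 19 mm behind it; z points along the fingers, y is the line along which they close (so a half turn about z gives the same grasp; the last joint's range is limited). The gripper opens to 85 mm and grips with 20 to 120 N. Pads are 22 mm wide; open, the fingers measure 114 mm over their backs; the gripper's body (76 mm by 85 mm) begins 54 mm behind the grasp point. The pads swing forward as they close: fully open they stand 13 mm farther back than shut.
Start: joints at [-1.198, 0.264, 1.604, -0, 1.274, -0.037], TCP at [0.269, -0.619, 0.231] pointing down, gripper open.
Joint ranges: [-2.63, 2.63], [-0.94, 2.18], [0.31, 2.57], [-1.31, 4.45], [0, 2.66], [-2.55, 2.55]. Speed limits (rad/s): [2.57, 2.57, 3.14, 3.14, 3.14, 3.14].

## Interface

Orientations are given as a rotation vector (axis times angle).
In Python, from workcell import status, read_camera, workorder, masks_of gives the robot as it stands.
- The arm moves only by the tool drive_tool, never from a script. Its argument "rows" is a list of rows, each a list of 7 numbers: the turn, a rotation vector about the tool's x, y, z in degrees, then the shift along the tool's x, y, z in m, then the opening, from 0 (shut) to 1 (fully open). In form: [[ax, ay, az, tx, ty, tz, claw], ...]. A call has 1 to 8 rows; each row shifts and turns the commanded pose from where the row before left it, along the tool's axes as they then stand; what a row does not reach is not made up. A row lasts 1/12 s, in which the tool goes at most 41.7 mm and 7.16 degrees, less where a joint would pass 70% of its speed; a pose out of reach is approached as far as the arm can. A call is refused whole if a number of a shift passes 0.0417 or a number of a turn 7.16, either way. A call with a gripper value outside its range is refused whole. The fingers move at their own pace and stop on an object; "force" is the grip in N (left out, the last holds). Time passes only in rows, so rows that do not move let the fingers close. It gives the time, the measured TCP pose, the force, the opening and the grip force at its end, in the units of the state.
- status.read_state(): the state, without advancing time (a new reading comes with each control period).
- read_camera(name): name is "side" or "top"; returns a dict with "color" (420x560x3 uint8, red, green, blue), "intrinsics" (3x3 intrinsics, pixels), "world_from_camera" (4x4, takes a point from camera to world coordinates). Camera axes: x right, y up, looking along -z (the intrinsics and any distortion apply to the point x, -y, -z); pixel columns grow to the right and rows downward; lengths in m; the calibration is good to about 2 mm. A picture is of the moment at which its call begins. There is no depth.
- workorder.finish_job(): hands the job in; it is judged then, once.
Trained networks look in a picture, given as the dict that the camera call returned (one of the last four; its "shot" number tells which), for a name from the list of things; names that differ only in an ending like _2 or _b are one class to them, and where a whole thing is asked for, a point or a joint stands for the part that bears it (a point fixed in the world has none). Each returns a list of dicts, best first, with "score" (0 to 1); they miss things now and then, are a little off and sometimes report something else, mostly with a low value. They report only what shows in the picture. A call takes as long as a camera call.
- masks_of(picture, name): "mask" (420x560 bool, what is visible of it) and "bbox" ([left, top, right, bottom] in pixels, round what is visible of it).
The state is a dict: "time": time; "q": joint angles; "joint_vel": joint speeds; "joint_torque": joint torques, N m; "tool_pos": TCP position; "tcp_rot": TCP orientation; "wrist_force": force on the tool from outside, world axes, zero at the start; "torque": the same for the moment, N m; "width": opening from 0.0 (shut) to 1.0 (fully open); "grip_force": force on a finger pad.
Only numpy, scipy, OpenCV 4.12 (cv2) and the standard library are available. Lean on these libraries where they do the work, as an engineer would, in place of code of your own. Each camera call takes 0.05 s, during which the arm holds its last target. There are 200 camera calls.

## Task

The wooden calibration case stands a quarter turn wrong in front of the corner jig, its brass clasp facing away to the left. Without gripping or lifting it, push it against the jig's round steel post so that it turns a quarter turn about the post and its back comes to lie along the long aluminium fence, clasp towards the robot; then slide it along the fence fully home against the blue end stop and press it there, and last press on its clasp side to set it back against the long fence, each press about 10 N held for half a second. There is glass inside: never push harder than 20 N; leave the case flush with both fences and everything else where it stands.

Things in the scene. Friction and masses are not known exactly. Their poses are not given: they have to be found in the camera images.
- case: Varnished wooden case, closed, loose, 0.3 to 0.65 kg: 68 mm (x) by 84 mm (y), 46 mm high, sides upright and flat; origin at the centre of its underside. Its +x face is the back (small hinges), its -x face has the brass clasp. It starts with the back towards the post (yaw about -90 degrees relative to the jig) and ends with its axes parallel to the jig's.
- case_back (a point): Middle of the back (+x) face of the case, on its lower edge: 34 mm along +x from the case's origin.
- jig: Corner jig, screwed to the bench, immovable. Origin on the bench in the plane of the long fence's face, level with the post's axis; +x points away from the robot into the fence, +y left to the waiting case. Seated, the case's origin is at x -34, y -88 mm here. Both fences are 30 mm high, 12 mm thick; 4 mm foot flanges lie only behind them.
- corner_post: Upright steel post, 20 mm diameter, 52 mm high, fixed at the near-left end of the long fence; origin on its axis at the bench, which is x = +0.010, y = 0 of the jig, so its surface is tangent to the fence's face. Rigid.
- long_fence: Aluminium long fence of the jig, rigid; origin at the bench, on the middle of its working face, which is the jig's plane x = 0 from y = -10 to -143 mm.
- end_stop: Blue end stop of the jig, rigid; origin at the bench, on the middle of its working face, which is the jig's plane y = -130 mm, from x = -90 to +12 mm, and looks along +y.
- rack: Bystander: white test-tube rack, 62 x 122 x 117 mm; loose, origin at the centre of its underside. Leave it.
- bottle: Bystander: dark dropper bottle with red bulb, 49 mm across, 132 mm high; loose, origin at the centre of its underside. Leave it.
- vial_grey: Bystander: small vial, grey-green with white cap, 22 mm across, 52 mm high; loose, origin at the centre of its underside. Leave it.
- vial_brown: Bystander: small vial, brown with black cap, 22 mm across, 52 mm high; loose, origin at the centre of its underside. Leave it.
- carton: Bystander: blue slide carton, 67 x 112 x 55 mm; loose, origin at the centre of its underside. Leave it.
- petri: Bystander: glass petri dish, 59 mm across, 14 mm high; loose, origin at the centre of its underside. Leave it.

How it is judged:
On the way, in this order (a step that is already met when the one before it is completed fails the run):
1. the case, pushed against the corner post, has turned about half way (30 to 70 degrees still to go) while bearing on the post (contact force between case and corner_post above 0.3 N and angle between the x axis of case and the x axis of jig, either way round between 0.5 and 1.22 rad), for 0.05 s.
2. the case has turned the quarter turn: square with the jig within 7 degrees, its back within 8 mm of the long fence's face, clasp towards the robot (angle between the x axis of case and the x axis of jig, either way round below 0.12 rad and x of case in the frame of jig above -0.042 m and x of case_back in the frame of jig above -0.008 m), for 0.1 s.
3. the fingers press the case with more than 6 N, and it bears on the end stop (contact force between the fingers and case above 6 N and contact force between case and end_stop above 1 N), for 0.3 s.
4. the case, still at the end stop (within 2.5 mm), is pressed by the fingers on its clasp side with more than 6 N and bears on the long fence (contact force between the fingers and case above 6 N and contact force between case and long_fence above 1 N and y of case in the frame of jig below -0.0855 m and x of the grasp point in the frame of jig below -0.07 m), for 0.3 s.
At the end, for the whole second after the job is handed in: The case stands on the bench at rest, square with the jig within 3 degrees, its back within 2.5 mm of the long fence and its side within 2.5 mm of the end stop, clasp towards the robot (angle between the x axis of case and the x axis of jig, either way round below 0.05 rad and x of case in the frame of jig above -0.0365 m and y of case in the frame of jig below -0.0855 m and x of case_back in the frame of jig above -0.0035 m and linear speed of case below 0.01 m/s and height (world z) of case below 0.004 m); the robot touches nothing.
It fails at once if the robot pushes or squeezes the case with more than 20 N (contact force between the arm and case above 20 N).
It fails at once if the fingers push or squeeze the case with more than 20 N (contact force between the fingers and case above 20 N).
It fails at once if the case is lifted more than 10 mm or tipped more than 10 degrees (height (world z) of case above 0.01 m or angle between case's own z axis and vertical above 0.175 rad).
It fails at once if a bystander is moved by more than 15 mm (distance of any of rack, bottle, vial_grey, vial_brown, carton, petri from where it was at the start of the episode above 0.015 m).
It also fails if it takes over 72 s, if anything falls off the work surface, if the arm or the gripper's body presses on something with over 40 N, if the wrist force passes 120 N, or if a joint passes its speed limit or range.

## Working session

There is one attempt and no reset: what is moved stays moved. The work goes in short steps, Python scripts to look and compute and a tool call to move; the robot and the scene stay as the last step left them, time stands still between calls to the robot, and variables do not carry over. Pictures are saved under pics/ and viewed, at most 10 in all, crops included, and the job is handed in when it is done.

Besides the shell and the picture viewer there is one more tool, called after ">>>" as name(argument=value, ...), one argument or row to a line, values as JSON. drive_tool: Moves the arm, as the interface text tells. Its arguments: {"type":"object","properties":{"rows":{"type":"array"},"force":{"type":"number"}},"required":["rows"]}

```bash
mkdir -p pics; ls
python3 - <<'E'
from workcell import status, read_camera, masks_of
import cv2, numpy as np
s=status.read_state(); print({k:np.round(v,3).tolist() for k,v in s.items()})
for n in ("top","side"):
    p=read_camera(n); cv2.imwrite(f"pics/{n}0.png",p["color"][...,::-1]); print(n,p["intrinsics"].tolist(),np.round(p["world_from_camera"],4).tolist(),[k for k in p])
    for o in ("case","corner_post","long_fence","end_stop","jig","petri","vial_grey","vial_brown","bottle","rack","carton"):
        m=masks_of(p,o); print(o,[(round(d["score"],2),list(map(int,d["bbox"]))) for d in m[:2]])
E
```

```text
pics
{'time': 0.0, 'q': [-1.198, 0.265, 1.605, 0.0, 1.274, -0.037], 'joint_vel': [-0.001, 0.001, -0.001, -0.001, 0.0, 0.001], 'joint_torque': [-0.003, -51.513, -36.731, -0.0, 0.013, 0.0], 'tool_pos': [0.269, -0.618, 0.23], 'tcp_rot': [-3.074, -0.639, 0.001], 'wrist_force': [-0.7, 0.742, 0.042], 'torque': [-0.004, -0.075, 0.01], 'grip_force': 0.0, 'width': 1.0}
top [[387.03089801264986, 0.0, 280.70882880027375], [0.0, 387.03089801264986, 206.61431148064804], [0.0, 0.0, 1.0]] [[-0.0059, 0.9974, -0.0723, 0.5459], [-1.0, -0.0059, -0.0007, 0.0266], [-0.0011, 0.0723, 0.9974, 0.9087], [0.0, 0.0, 0.0, 1.0]] ['color', 'intrinsics', 'world_from_camera', 'shot']
case [(0.57, [200, 187, 235, 225])]
corner_post [(0.6, [247, 191, 257, 205])]
long_fence [(0.57, [260, 192, 314, 200])]
end_stop [(0.54, [309, 194, 318, 237])]
jig [(0.92, [247, 169, 329, 236])]
petri [(0.88, [130, 198, 158, 222])]
vial_grey [(0.57, [378, 262, 391, 263])]
vial_brown []
bottle [(0.96, [390, 234, 428, 255])]
rack [(0.92, [363, 182, 436, 220])]
carton [(0.78, [131, 151, 189, 201]), (0.17, [306, 197, 316, 236])]
side [[399.7020942918987, 0.0, 284.5113142096677], [0.0, 399.7020942918987, 208.2263630786583], [0.0, 0.0, 1.0]] [[0.9995, -0.0312, 0.0098, 0.6114], [0.0287, 0.6913, -0.722, -0.619], [0.0157, 0.7219, 0.6918, 0.6431], [0.0, 0.0, 0.0, 1.0]] ['color', 'intrinsics', 'world_from_camera', 'shot']
case [(0.93, [272, 152, 306, 183])]
corner_post [(0.5, [293, 180, 303, 193])]
long_fence [(0.53, [294, 192, 300, 240])]
end_stop [(0.69, [210, 284, 222, 308]), (0.56, [253, 226, 299, 241])]
jig [(0.9, [256, 178, 325, 251])]
petri [(0.74, [276, 126, 297, 144])]
vial_grey [(0.64, [210, 283, 223, 309])]
vial_brown [(0.71, [241, 284, 255, 309])]
bottle [(0.67, [214, 283, 248, 342])]
rack []
carton [(0.61, [299, 120, 337, 159])]
```

Run:
```python
import cv2
a=cv2.imread("pics/top0.png")[140:300,110:450]; cv2.imwrite("pics/top0c.png",cv2.resize(a,(782,368),interpolation=cv2.INTER_CUBIC))
a=cv2.imread("pics/side0.png")[110:350,190:370]; cv2.imwrite("pics/side0c.png",cv2.resize(a,None,fx=2.5,fy=2.5,interpolation=cv2.INTER_CUBIC))
```

```text
(no output)
```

View pics/top0c.png

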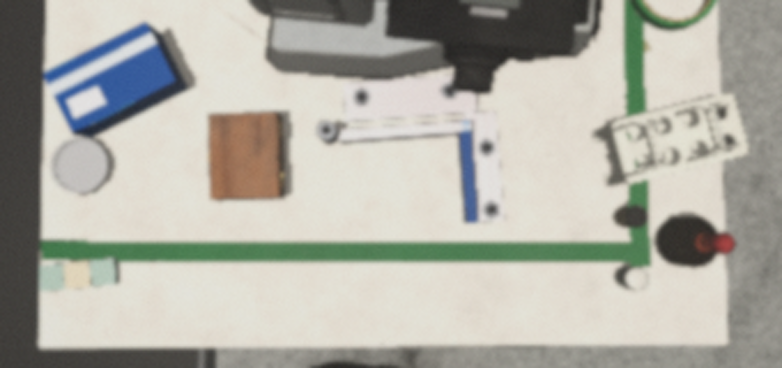

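View pics/side0c.png

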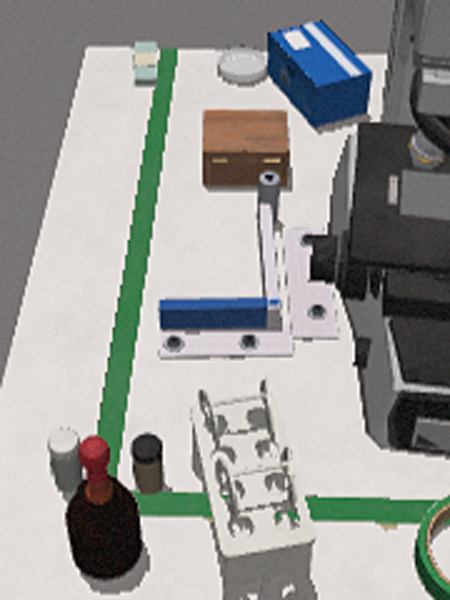

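The top view shows the case (px ≈ 200–235, 187–225), the post at ≈ (252, 197), the fence running right from it, and the blue stop at ≈ x 313. In the side view the hinges face the post. The jig is turned by about +4°. Next I fit the poses to the masks.

```bash
cat > h.py <<'E'
import numpy as np, cv2
from scipy.optimize import minimize
from scipy.spatial.transform import Rotation as R
from workcell import status, read_camera, masks_of
def proj(p,P):
    T=np.linalg.inv(p["world_from_camera"]); c=P@T[:3,:3].T+T[:3,3]
    K=p["intrinsics"]; return np.c_[K[0][0]*c[:,0]/-c[:,2]+K[0][2], K[1][1]*-c[:,1]/-c[:,2]+K[1][2]]
def box(x0,x1,y0,y1,z1): return np.array([[x,y,z] for x in(x0,x1) for y in(y0,y1) for z in(0,z1)],float)
CASE=box(-.034,.034,-.042,.042,.046)
a=np.linspace(0,2*np.pi,24)
POST=np.array([[.01+.01*np.cos(t),.01*np.sin(t),z] for t in a for z in(0,.052)])
FENCE=box(0,.012,-.143,-.01,.03); STOP=box(-.09,.012,-.142,-.13,.03)
def place(P,v): 
    c,s=np.cos(v[2]),np.sin(v[2]); return np.c_[c*P[:,0]-s*P[:,1]+v[0], s*P[:,0]+c*P[:,1]+v[1],P[:,2]]
S=6
def cost(v,obs):
    e=0
    for p,P,m,o in obs:
        q=(proj(p,place(P,v))-o+.5)*S
        im=np.zeros((m.shape[0]*S,m.shape[1]*S),np.uint8)
        cv2.fillConvexPoly(im,cv2.convexHull((q*16).astype(np.int32)),255,shift=4)
        r=cv2.resize(im,m.shape[::-1],interpolation=cv2.INTER_AREA)/255.
        e+=((cv2.GaussianBlur(r,(0,0),.8)-m)**2).sum()
    return e
def ob(p,P,d,pad=12):
    l,t,r,b=[int(k) for k in d["bbox"]]; l-=pad;t-=pad;r+=pad;b+=pad
    return (p,P,cv2.GaussianBlur(d["mask"][t:b,l:r].astype(float),(0,0),.8),np.array([l,t]))
def fit(v0,obs):
    s=np.array([[0,0,0],[.012,0,0],[0,.012,0],[0,0,.12]])+v0
    r=minimize(cost,v0,args=(obs,),method="Nelder-Mead",options=dict(initial_simplex=s,xatol=2e-4,fatol=.05)); return r.x,r.fun
def injig(J,v):
    c,s=np.cos(J[2]),np.sin(J[2]); d=np.array(v[:2])-J[:2]; return np.array([c*d[0]+s*d[1],-s*d[0]+c*d[1],v[2]-J[2]])
def best(p,n,near=None):
    return [d for d in masks_of(p,n) if near is None or abs(d["bbox"][0]-near)<15][0]
E
python3 - <<'E'
from h import *
t=read_camera("top"); s=read_camera("side")
ct,cs=[best(p,"case") for p in(t,s)]
for nm,o in(("both",[ob(t,CASE,ct),ob(s,CASE,cs)]),("top",[ob(t,CASE,ct)]),("side",[ob(s,CASE,cs)])):
    print("case",nm,fit(np.array([.57,.175,-1.5]),o))
jt=[ob(t,P,best(t,n)) for P,n in((POST,"corner_post"),(FENCE,"long_fence"),(STOP,"end_stop"))]
js=[ob(s,P,best(s,n,k)) for P,n,k in((POST,"corner_post",None),(FENCE,"long_fence",None),(STOP,"end_stop",253))]
for nm,o in(("both",jt+js),("top",jt),("side",js)): print("jig",nm,fit(np.array([.58,.09,.06]),o))
E
```

```text
Traceback (most recent call last):
  File "h.py", line 34, in best
    return [d for d in masks_of(p,n) if near is None or abs(d["bbox"][0]-near)<15][0]
           ~~~~~~~~~~~~~~~~~~~~~~~~~~~~~~~~~~~~~~~~~~~~~~~~~~~~~~~~~~~~~~~~~~~~~~~^^^
IndexError: list index out of range
```

```bash
cat >> h.py <<'E'
def look(cam,name,near=None):
    for _ in range(5):
        p=read_camera(cam)
        d=[d for d in masks_of(p,name) if near is None or abs(d["bbox"][0]-near)<15]
        if d: return p,d[0]
    print("missed",cam,name)
E
python3 - <<'E'
from h import *
L={}
for c in("top","side"):
    for n,P,k in(("case",CASE,None),("corner_post",POST,None),("long_fence",FENCE,None),("end_stop",STOP,{"top":309,"side":253}[c])):
        r=look(c,n,k)
        if r: L[c,n]=ob(r[0],P,r[1])
def show(lab,names,v0):
    for cams in(("top","side"),("top",),("side",)):
        o=[L[c,n] for c in cams for n in names if (c,n) in L]
        if o: x,f=fit(np.array(v0),o); print(lab,cams,np.round(x,4),round(f,1),len(o))
show("case",["case"],[.57,.175,-1.5]); show("jig",["corner_post","long_fence","end_stop"],[.58,.09,.06])
E
```

```text
case ('top', 'side') [ 0.6064  0.1723 -1.5119] 559.6 2
case ('top',) [ 0.57   0.175 -1.5  ] 503.4 1
case ('side',) [ 0.6064  0.1723 -1.5119] 56.2 1
jig ('top', 'side') [0.5682 0.0891 0.1159] 987.4 6
jig ('top',) [0.6222 0.0915 0.0595] 94.2 3
jig ('side',) [0.5723 0.0886 0.0814] 693.9 3
```

Run:
```python
from h import *
L={}
for c in("top","side"):
    for n,P,k in(("case",CASE,None),("corner_post",POST,None),("long_fence",FENCE,None),("end_stop",STOP,{"top":309,"side":253}[c])):
        r=look(c,n,k)
        if r: L[c,n]=ob(r[0],P,r[1]); print(c,n,r[1]["bbox"],r[1]["mask"].sum())
def show(lab,names,v0):
    for cams in(("top","side"),("top",),("side",)):
        o=[L[c,n] for c in cams for n in names if (c,n) in L]
        if o: x,f=fit(np.array(v0),o); print(lab,cams,np.round(x,4),round(f,1),[round(cost(x,[k]),1) for k in o])
show("case",["case"],[.606,.173,-1.51]); show("jig",["corner_post","long_fence","end_stop"],[.622,.09,.06])
```

```text
top case [202.1, 188.9, 236.4, 225.4] 1187
top corner_post [245.8, 190.1, 256.8, 207.1] 89
top long_fence [256.5, 193.6, 316.3, 199.9] 359
top end_stop [307.0, 193.9, 317.6, 237.2] 254
side case [273.5, 154.0, 306.1, 182.8] 986
side corner_post [291.3, 179.9, 305.2, 198.4] 124
side long_fence [293.9, 191.1, 303.6, 242.7] 326
side end_stop [254.0, 229.3, 298.8, 242.4] 525
case ('top', 'side') [ 0.6066  0.1736 -1.5092] 109.7 [np.float64(33.3), np.float64(76.4)]
case ('top',) [ 0.6083  0.1739 -1.5139] 22.1 [np.float64(22.1)]
case ('side',) [ 0.604   0.1722 -1.4982] 55.2 [np.float64(55.2)]
jig ('top', 'side') [0.621  0.0921 0.0628] 190.8 [np.float64(3.8), np.float64(29.2), np.float64(16.7), np.float64(41.0), np.float64(14.0), np.float64(86.1)]
jig ('top',) [0.6223 0.0924 0.0657] 31.4 [np.float64(1.6), np.float64(11.8), np.float64(18.0)]
jig ('side',) [0.6198 0.0916 0.066 ] 131.5 [np.float64(40.7), np.float64(8.6), np.float64(82.2)]
```

>>> drive_tool(
  rows=[
    [0,0,0,0.026,-0.0305,0,0],
    [0,0,0,0.026,-0.0305,0,0],
    [0,0,0,0.026,-0.0305,0,0],
    [0,0,0,0.026,-0.0305,0,0],
    [0,0,0,0.026,-0.0305,0,0],
    [0,0,0,0.026,-0.0305,0,0],
    [0,0,0,0.026,-0.0305,0,0],
    [0,0,0,0.026,-0.0305,0,0],
  ],
  force=40,
)

```text
time: 3.82
tool_pos: [0.3627, -0.3107, 0.2315]
tcp_rot: [3.076, 0.638, 0.001]
wrist_force: [1.4, 0.8, 0.6]
width: -0.002
grip_force: 0.0
```

>>> drive_tool(
  rows=[
    [0,0,0,0.026,-0.0305,0,0],
    [0,0,0,0.026,-0.0305,0,0],
    [0,0,0,0.026,-0.0305,0,0],
    [0,0,0,0.026,-0.0305,0,0],
    [0,0,0,0.026,-0.0305,0,0],
    [0,0,0,0.026,-0.0305,0,0],
    [0,0,0,0.026,-0.0305,0,0],
    [0,0,0,0.026,-0.0305,0,0],
  ],
)

```text
time: 4.48
tool_pos: [0.4563, -0.0038, 0.2318]
tcp_rot: [3.075, 0.639, 0.002]
wrist_force: [1.0, -0.9, -0.2]
width: -0.003
grip_force: 0.0
```

>>> drive_tool(
  rows=[
    [0,0,0,0.0215,-0.022,0,0],
    [0,0,0,0.0215,-0.022,0,0],
    [0,0,0,0.0215,-0.022,0,0],
    [0,0,0,0.0215,-0.022,0,0],
    [0,0,0,0.0215,-0.022,0,0],
    [0,0,0,0.0215,-0.022,0,0],
    [0,0,0,0.0215,-0.022,0,0],
    [0,0,0,0.0215,-0.022,0,0],
  ],
)

```text
time: 5.15
tool_pos: [0.544, 0.2258, 0.2314]
tcp_rot: [-3.076, -0.64, -0.001]
wrist_force: [1.0, -0.5, 0.0]
width: 0.002
grip_force: 0.0
```

>>> drive_tool(
  rows=[
    [0,0,-7,0,0,0,0],
    [0,0,-7,0,0,0,0],
    [0,0,-7,0,0,0,0],
    [0,0,-7,0,0,0,0],
    [0,0,-7,0,0,0,0],
    [0,0,-7,0,0,0,0],
    [0,0,-7,0,0,0,0],
    [0,0,-7,0,0,0,0],
  ],
)

```text
time: 5.82
tool_pos: [0.5437, 0.2242, 0.2313]
tcp_rot: [2.41, 2.016, 0.0]
wrist_force: [-0.5, -0.2, 0.1]
width: 0.001
grip_force: 0.0
```

>>> drive_tool(
  rows=[
    [0,0,-7,0,0,0,0],
    [0,0,-7,0,0,0,0],
    [0,0,0,0,0,0,0],
    [0,0,0,0,0,0,0],
  ],
)

```text
time: 6.15
tool_pos: [0.5437, 0.2242, 0.2314]
tcp_rot: [2.157, 2.284, 0.0]
wrist_force: [-0.0, -0.0, 0.8]
width: 0.001
grip_force: 0.0
```

>>> drive_tool(
  rows=[
    [0,0,0,0.0015,0.03,0,0],
    [0,0,0,0.0015,0.03,0,0],
    [0,0,0,0,0,0.037,0],
    [0,0,0,0,0,0.037,0],
    [0,0,0,0,0,0.037,0],
    [0,0,0,0,0,0.037,0],
    [0,0,0,0,0,0.037,0],
    [0,0,0,0,0,0.035,0],
  ],
)

```text
time: 6.82
tool_pos: [0.6031, 0.2307, 0.0094]
tcp_rot: [-2.157, -2.284, 0.0]
wrist_force: [-0.5, 0.1, 0.5]
width: -0.002
grip_force: 0.0
```

```bash
cat >> h.py <<'E'
J=np.array([.6215,.092,.065])
def tcp():
    s=status.read_state(); M=R.from_rotvec(s["tcp_rot"]).as_matrix(); return s,np.r_[s["tool_pos"][:2],np.arctan2(M[1,0],M[0,0])]
def where():
    s,v=tcp(); print("t",round(s["time"],2),"tcp in jig mm",np.round(injig(J,v)[:2]*1e3,1),"yaw rel deg",round(np.degrees(v[2]-J[2]),1),"z",round(s["tool_pos"][2],4),"F",np.round(s["wrist_force"],1))
def casepose(v0,cams=("top","side")):
    o=[]
    for c in cams:
        r=look(c,"case")
        if r: o.append(ob(r[0],CASE,r[1]))
    x,f=fit(np.array(v0),o); j=injig(J,x); print("case world",np.round(x,4),"jig mm",np.round(j[:2]*1e3,1),"deg",round(np.degrees(j[2]),1),"cost",round(f,1)); return x
E
python3 - <<'E'
from h import *
where(); p=read_camera("side"); a=p["color"][110:260,230:390,::-1]; cv2.imwrite("pics/s1.png",cv2.resize(a,None,fx=4,fy=4,interpolation=cv2.INTER_CUBIC))
E
```

```text
t 6.82 tcp in jig mm [ -9.4 139.6] yaw rel deg 89.6 z 0.0094 F [-0.5  0.1  0.5]
```

View pics/s1.png

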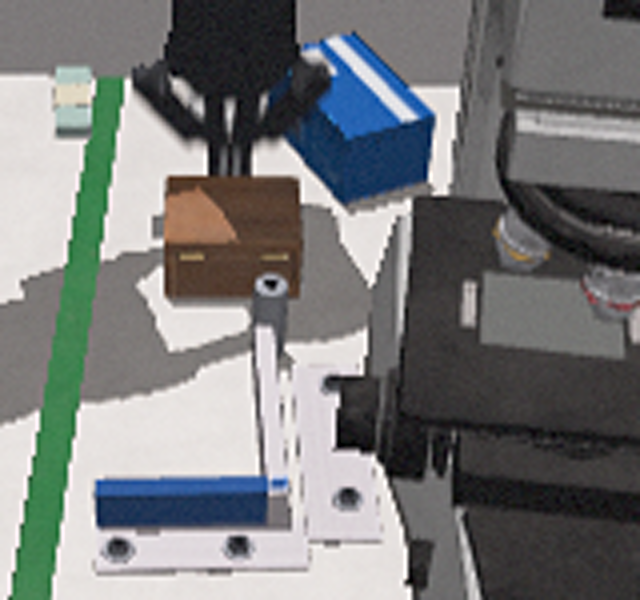

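The shut fingers stand behind the middle of the case's clasp face, clear of the carton. Now the centred push towards the post.

>>> drive_tool(
  rows=[
    [0,0,0,-0.005,0,0,0],
    [0,0,0,-0.004,0,0,0],
    [0,0,0,-0.003,0,0,0],
    [0,0,0,-0.003,0,0,0],
    [0,0,0,-0.004,0,0,0],
    [0,0,0,-0.005,0,0,0],
    [0,0,0,-0.005,0,0,0],
    [0,0,0,-0.005,0,0,0],
  ],
)

```text
time: 7.53
tool_pos: [0.6078, 0.1984, 0.0145]
tcp_rot: [2.153, 2.286, 0.01]
wrist_force: [-0.3, 5.1, 3.5]
width: 0.001
grip_force: 2.8
```

Run:
```python
from h import *
where(); casepose([.606,.155,-1.51]);
```

```text
t 7.53 tcp in jig mm [ -6.8 107.1] yaw rel deg 89.7 z 0.0145 F [-0.3  5.1  3.5]
case world [ 0.6087  0.1518 -1.5405] jig mm [-8.9 60.5] deg -92.0 cost 128.5
```

>>> drive_tool(
  rows=[
    [0,0,0,-0.003,-0.0005,0.001,0],
    [0,0,0,-0.003,-0.0005,0.001,0],
    [0,0,0,-0.003,-0.0005,0.001,0],
    [0,0,0,-0.003,-0.0005,0.001,0],
    [0,0,0,0,0,0,0],
  ],
)

```text
time: 8.15
tool_pos: [0.6057, 0.1858, 0.0088]
tcp_rot: [2.152, 2.287, 0.006]
wrist_force: [0.2, 3.9, 3.7]
width: 0.003
grip_force: 2.3
```

Run:
```python
from h import *
where(); casepose([.606,.14,-1.51],("top",)); where()
```

```text
t 8.15 tcp in jig mm [-9.7 94.6] yaw rel deg 89.8 z 0.0088 F [0.2 3.9 3.7]
case world [ 0.6101  0.1391 -1.5278] jig mm [-8.3 47.7] deg -91.3 cost 92.5
t 8.25 tcp in jig mm [-9.8 94.6] yaw rel deg 89.8 z 0.0086 F [1.  6.1 4.2]
```

>>> drive_tool(
  rows=[
    [0,0,0,0.008,0,0,0],
    [0,0,0,0,-0.013,0,0],
    [0,0,0,0,-0.013,0,0],
    [0,0,0,0,0,0,0],
  ],
)

```text
time: 8.58
tool_pos: [0.5738, 0.1904, 0.0056]
tcp_rot: [-2.15, -2.287, 0.009]
wrist_force: [-0.3, -1.2, -1.8]
width: 0.002
grip_force: 0.0
```

Run:
```python
from h import *
where()
```

```text
t 8.58 tcp in jig mm [-41.2 101.3] yaw rel deg 89.8 z 0.0056 F [-0.3 -1.2 -1.8]
```

>>> drive_tool(
  rows=[
    [0,0,0,0,0.004,-0.004,0],
    [0,0,0,-0.004,0,0,0],
    [0,0,0,-0.004,0,0,0],
    [0,0,0,-0.003,0,0,0],
    [0,0,0,-0.003,0,0,0],
  ],
)

```text
time: 9.0
tool_pos: [0.5836, 0.178, 0.012]
tcp_rot: [-2.154, -2.287, -0.003]
wrist_force: [-2.1, 5.0, 3.3]
width: -0.002
grip_force: 2.6
```

Run:
```python
from h import *
where(); casepose([.606,.135,-1.51],("top",)); where()
```

```text
t 9.0 tcp in jig mm [-32.3  88.3] yaw rel deg 89.7 z 0.012 F [-2.1  5.   3.3]
case world [ 0.6121  0.1315 -1.445 ] jig mm [-6.8 40. ] deg -86.5 cost 166.8
t 9.1 tcp in jig mm [-32.4  87.7] yaw rel deg 89.7 z 0.0119 F [0.5 3.2 3.6]
```

>>> drive_tool(
  rows=[
    [0,0,-5,-0.0045,-0.0073,0,0],
    [0,0,-5,-0.0045,-0.0073,0,0],
    [0,0,-5,-0.0043,-0.0073,0,0],
    [0,0,-5,-0.0043,-0.0073,0,0],
  ],
)

```text
time: 9.43
tool_pos: [0.5576, 0.1545, 0.0114]
tcp_rot: [1.717, 2.63, 0.001]
wrist_force: [0.5, 3.1, 0.4]
width: 0.002
grip_force: 0.9
```

Run:
```python
from h import *
where(); casepose([.606,.12,-1.3],("top",)); where()
```

```text
t 9.43 tcp in jig mm [-59.7  66.6] yaw rel deg 110.0 z 0.0114 F [0.5 3.1 0.4]
case world [ 0.6058  0.1142 -0.8637] jig mm [-14.2  23.2] deg -53.2 cost 436.5
t 9.53 tcp in jig mm [-61.2  65.5] yaw rel deg 109.8 z 0.0107 F [-0.2  0.7  0.2]
```

Run:
```python
from h import *
p=read_camera("top"); a=p["color"][150:250,180:340,::-1]; b=read_camera("side")["color"][130:270,230:370,::-1]
f=lambda a:cv2.resize(a,(400,int(400*a.shape[0]/a.shape[1])),interpolation=cv2.INTER_CUBIC)
a,b=f(a),f(b); im=np.zeros((400,800,3),np.uint8); im[:a.shape[0],:400]=a; im[:b.shape[0],400:]=b; cv2.imwrite("pics/c2.png",im)
casepose([.602,.118,-1.2],("side",)); where()
```

```text
case world [ 0.599   0.1231 -1.0216] jig mm [-20.4  32.5] deg -62.3 cost 91.1
t 9.73 tcp in jig mm [-59.6  66.6] yaw rel deg 109.7 z 0.0112 F [ 0.3 -0.1 -0.1]
```

View pics/c2.png

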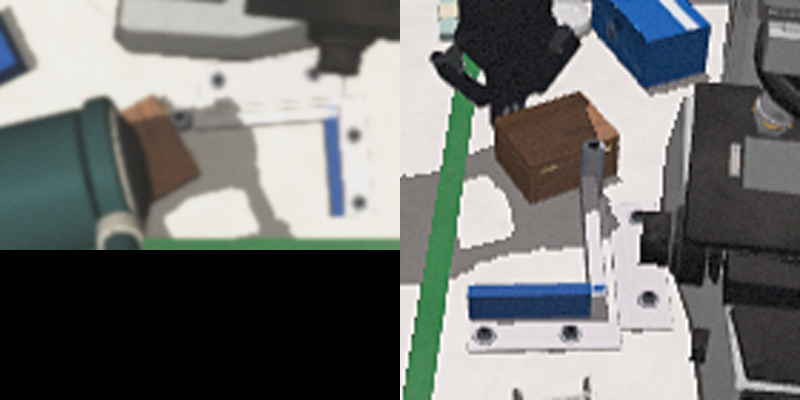

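Top view is blocked by the wrist. The side view shows the case turned about 28°, bearing on the post, which agrees with its fitted distance. I'll continue the orbit.

>>> drive_tool(
  rows=[
    [0,0,-6,-0.0037,-0.0067,0,0],
    [0,0,-6,-0.0037,-0.0068,0,0],
    [0,0,-5,-0.0036,-0.0068,0,0],
    [0,0,-5,-0.0036,-0.0068,0,0],
    [0,0,-5,-0.0035,-0.0068,0,0],
    [0,0,-5,-0.0035,-0.0069,0,0],
  ],
)

```text
time: 10.23
tool_pos: [0.5383, 0.1137, 0.0113]
tcp_rot: [-0.927, -3.001, -0.001]
wrist_force: [-1.0, 2.1, 1.1]
width: -0.0
grip_force: 1.0
```

```bash
cat >> h.py <<'E'
def rel(v):
    s,t=tcp(); a=injig(v,t); print("tcp in case mm",np.round(a[:2]*1e3,1),"tool yaw in case",round(np.degrees(a[2]),1))
E
python3 - <<'E'
from h import *
where(); v=casepose([.58,.1,-.65],("side",)); rel(v); where()
E
```

```text
t 10.23 tcp in jig mm [-81.6  27.1] yaw rel deg 141.9 z 0.0113 F [-1.   2.1  1.1]
case world [ 0.5887  0.1093 -0.3996] jig mm [-31.6  19.4] deg -26.6 cost 118.9
tcp in case mm [-48.  -16.6] tool yaw in case 168.3
t 10.33 tcp in jig mm [-81.9  26.1] yaw rel deg 141.7 z 0.0111 F [-0.4 -0.5 -0.2]
```

>>> drive_tool(
  rows=[
    [0,0,-5.4,-0.003,-0.0067,0,0],
    [0,0,-5.4,-0.003,-0.0068,0,0],
    [0,0,-5.4,-0.0028,-0.0069,0,0],
    [0,0,-5.4,-0.0026,-0.007,0,0],
    [0,0,-5.4,-0.0024,-0.007,0,0],
    [0,0,-5.4,-0.0022,-0.007,0,0],
    [0,0,-5.4,-0.002,-0.0071,0,0],
  ],
)

```text
time: 10.92
tool_pos: [0.5399, 0.0621, 0.0109]
tcp_rot: [0.092, -3.139, -0.0]
wrist_force: [-0.2, 0.0, -0.3]
width: -0.003
grip_force: 0.6
```

Run:
```python
from h import *
where(); v=casepose([.585,.09,-.1],("side",)); rel(v); where()
```

```text
t 10.92 tcp in jig mm [-83.4 -24.5] yaw rel deg -180.4 z 0.0109 F [-0.2  0.  -0.3]
case world [ 0.587   0.0917 -0.0091] jig mm [-34.5   2. ] deg -4.2 cost 20.7
tcp in case mm [-46.4 -30.1] tool yaw in case -176.5
t 11.12 tcp in jig mm [-82.9 -24.6] yaw rel deg -180.7 z 0.0111 F [-0.2 -0.3 -0.1]
```

>>> drive_tool(
  rows=[
    [0,0,0,-0.002,0,0,0],
    [0,0,0,-0.002,0,0,0],
    [0,0,0,-0.001,0,0,0],
    [0,0,0,0,0,0,0],
  ],
)

```text
time: 11.45
tool_pos: [0.5404, 0.0621, 0.0105]
tcp_rot: [0.086, -3.13, 0.001]
wrist_force: [-12.6, -2.7, 10.8]
width: -0.001
grip_force: 6.3
```

Run:
```python
from h import *
where(); v=casepose([.587,.09,.03],("side",)); rel(v); where()
```

```text
t 11.45 tcp in jig mm [-82.8 -24.6] yaw rel deg -180.6 z 0.0105 F [-12.6  -2.7  10.8]
case world [ 0.587   0.0895 -0.0178] jig mm [-34.5  -0.3] deg -4.7 cost 8.0
tcp in case mm [-46.1 -28.2] tool yaw in case -175.8
t 11.55 tcp in jig mm [-82.9 -24.6] yaw rel deg -180.6 z 0.0105 F [-12.4  -2.2   9.5]
```

>>> drive_tool(
  rows=[
    [0,0,0,0.003,0,0,0],
    [0,0,0,0.012,0,0,0],
    [0,0,0,0.02,0,-0.02,0],
    [0,0,0,0.02,0,-0.03,0],
    [0,0,0,0,0,-0.03,0],
  ],
)

```text
time: 11.97
tool_pos: [0.485, 0.0593, 0.0898]
tcp_rot: [0.087, -3.133, 0.0]
wrist_force: [0.2, -0.3, -0.7]
width: -0.003
grip_force: 0.0
```

Run:
```python
from h import *
p=read_camera("top"); a=p["color"][170:245,220:340,::-1]; b=read_camera("side")["color"][150:270,230:350,::-1]
f=lambda a:cv2.resize(a,(400,int(400*a.shape[0]/a.shape[1])),interpolation=cv2.INTER_CUBIC)
a,b=f(a),f(b); im=np.zeros((400,800,3),np.uint8); im[:a.shape[0],:400]=a; im[:b.shape[0],400:]=b; cv2.imwrite("pics/c3.png",im)
where();v=casepose([.587,.09,.03],("side",)); v=casepose([.587,.09,.03],("top",))
```

```text
t 12.07 tcp in jig mm [-129.   -23.8] yaw rel deg -180.5 z 0.0967 F [1.3 0.1 0.2]
case world [ 0.5862  0.0913 -0.0207] jig mm [-35.3   1.6] deg -4.9 cost 14.1
case world [ 0.5886  0.0936 -0.014 ] jig mm [-32.8   3.7] deg -4.5 cost 7.0
```

View pics/c3.png

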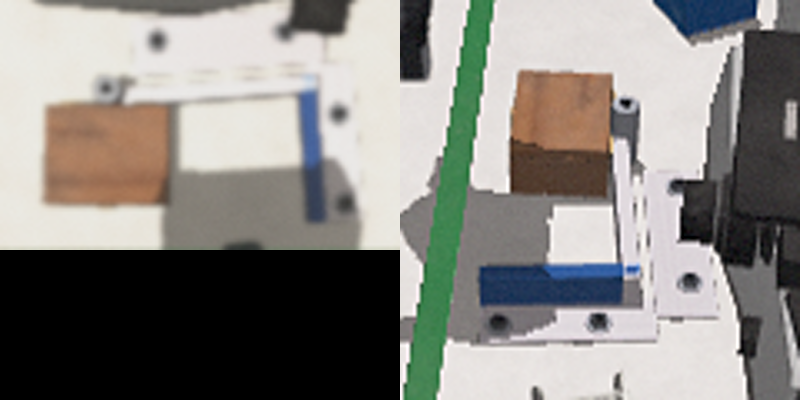

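The picture shows the case with its back at the post, but its right end is still about 4–5° off the fence. That press also had a large vertical force, so the fingers were probably catching the top edge. I'll press again, with the tips higher.

>>> drive_tool(
  rows=[
    [0,0,0,0,-0.003,0.035,0],
    [0,0,0,0,-0.003,0.035,0],
    [0,0,0,-0.01,0,0.008,0],
    [0,0,0,-0.015,0,0,0],
    [0,0,0,-0.013,0,0,0],
    [0,0,0,-0.004,0,0,0],
    [0,0,0,-0.003,0,0,0],
    [0,0,0,0,0,0,0],
  ],
)

```text
time: 12.93
tool_pos: [0.5352, 0.0557, 0.0124]
tcp_rot: [0.089, -3.139, 0.0]
wrist_force: [-0.1, -0.5, -0.2]
width: 0.0
grip_force: 0.0
```

Run:
```python
from h import *
where()
```

```text
t 12.93 tcp in jig mm [-88.5 -30.7] yaw rel deg -180.5 z 0.0124 F [-0.1 -0.5 -0.2]
```

>>> drive_tool(
  rows=[
    [0,0,0,-0.002,0,-0.006,0],
    [0,0,0,-0.002,0,0,0],
    [0,0,0,-0.002,0,0,0],
    [0,0,0,-0.001,0,0,0],
    [0,0,0,-0.001,0,0,0],
    [0,0,0,0,0,0,0],
  ],
)

```text
time: 13.43
tool_pos: [0.5406, 0.0558, 0.0191]
tcp_rot: [0.09, -3.135, 0.001]
wrist_force: [-7.5, 0.1, 6.8]
width: 0.004
grip_force: 3.8
```

Run:
```python
from h import *
where()
```

```text
t 13.43 tcp in jig mm [-83.1 -30.8] yaw rel deg -180.4 z 0.0191 F [-7.5  0.1  6.8]
```

>>> drive_tool(
  rows=[
    [0,0,0,0,0,-0.002,0],
    [0,0,0,0,0,-0.002,0],
    [0,0,0,0,0,0,0],
  ],
)

```text
time: 13.68
tool_pos: [0.5416, 0.0557, 0.0227]
tcp_rot: [0.09, -3.137, 0.001]
wrist_force: [-4.9, -2.2, -2.4]
width: -0.001
grip_force: 2.4
```

Run:
```python
from h import *
where(); casepose([.587,.09,.03],("side",)); where()
```

```text
t 13.68 tcp in jig mm [-82.1 -31. ] yaw rel deg -180.4 z 0.0227 F [-4.9 -2.2 -2.4]
case world [0.5854 0.0889 0.0104] jig mm [-36.2  -0.7] deg -3.1 cost 8.7
t 13.78 tcp in jig mm [-82.1 -31.1] yaw rel deg -180.4 z 0.0225 F [-5.6 -3.   0.1]
```

>>> drive_tool(
  rows=[
    [0,0,0,-0.001,0,-0.0007,0],
    [0,0,0,-0.001,0,-0.0007,0],
    [0,0,0,-0.001,0,-0.0007,0],
    [0,0,0,0,0,0,0],
  ],
)

```text
time: 14.12
tool_pos: [0.5419, 0.0552, 0.0232]
tcp_rot: [0.09, -3.131, 0.002]
wrist_force: [-8.2, -4.4, -2.5]
width: -0.001
grip_force: 4.2
```

Run:
```python
from h import *
where(); casepose([.587,.09,.03],("side",)); where()
```

```text
t 14.12 tcp in jig mm [-81.8 -31.5] yaw rel deg -180.4 z 0.0232 F [-8.2 -4.4 -2.5]
case world [ 0.5872  0.091  -0.0133] jig mm [-34.3   1.2] deg -4.5 cost 17.4
t 14.22 tcp in jig mm [-81.7 -31.5] yaw rel deg -180.4 z 0.0232 F [-7.8 -4.1 -2.5]
```

>>> drive_tool(
  rows=[
    [0,0,0,0.006,0,0,0],
    [0,0,0,0.015,0,0,0],
    [0,0,0,0.01,0.02,0,0],
    [0,0,0,0,0.035,0,0],
    [0,0,0,0,0.035,0,0],
    [0,0,7,0,0.025,0,0],
    [0,0,7,0,0,0,0],
    [0,0,7,0,0,0,0],
  ],
)

```text
time: 14.88
tool_pos: [0.5109, 0.1719, 0.0268]
tcp_rot: [0.488, 3.099, 0.004]
wrist_force: [0.2, 0.1, -0.1]
width: 0.003
grip_force: 0.0
```

>>> drive_tool(
  rows=[
    [0,0,7,0,0,0,0],
    [0,0,7,0,0,0,0],
    [0,0,7,0,0,0,0],
    [0,0,7,0,0,0,0],
    [0,0,7,0,0,0,0],
    [0,0,7,0,0,0,0],
    [0,0,7,0,0,0,0],
    [0,0,7,0,0,0,0],
  ],
)

```text
time: 15.55
tool_pos: [0.511, 0.1701, 0.0266]
tcp_rot: [1.891, 2.506, 0.006]
wrist_force: [0.3, 0.8, 0.0]
width: 0.001
grip_force: 0.0
```

>>> drive_tool(
  rows=[
    [0,0,7,0,0,0,0],
    [0,0,6,0,0,0,0],
    [0,0,0,0,0,0,0],
    [0,0,0,0,0,0,0],
  ],
)

```text
time: 15.88
tool_pos: [0.5104, 0.1698, 0.0263]
tcp_rot: [2.153, 2.286, 0.004]
wrist_force: [0.8, 0.0, 0.0]
width: -0.003
grip_force: 0.0
```

Run:
```python
from h import *
where(); casepose([.587,.09,.03],("side",)); casepose([.587,.09,.03],("top",)); where()
```

```text
t 15.88 tcp in jig mm [-105.9   84.9] yaw rel deg 89.7 z 0.0263 F [0.8 0.  0. ]
case world [0.5858 0.0903 0.0203] jig mm [-35.8   0.7] deg -2.6 cost 10.6
case world [0.5884 0.0927 0.0206] jig mm [-33.    2.9] deg -2.5 cost 34.4
t 16.08 tcp in jig mm [-106.9   84.6] yaw rel deg 89.6 z 0.0257 F [-0.5 -0.3  0.3]
```

>>> drive_tool(
  rows=[
    [0,0,0,0,0.033,0.004,0],
    [0,0,0,0,0.033,0.004,0],
    [0,0,0,-0.012,0,0,0],
    [0,0,0,-0.008,0,0,0],
    [0,0,0,-0.005,0,0,0],
    [0,0,0,-0.004,0,0,0],
    [0,0,0,-0.004,0,0,0],
  ],
)

```text
time: 16.67
tool_pos: [0.5748, 0.1401, 0.017]
tcp_rot: [-2.156, -2.282, 0.002]
wrist_force: [-3.3, 3.6, -1.2]
width: -0.003
grip_force: 1.9
```

Run:
```python
from h import *
where()
```

```text
t 16.67 tcp in jig mm [-43.4  51. ] yaw rel deg 89.5 z 0.017 F [-3.3  3.6 -1.2]
```

>>> drive_tool(
  rows=[
    [0,0,0,-0.005,0.0005,0,0],
    [0,0,0,-0.005,0.0005,0,0],
    [0,0,0,-0.005,0,0,0],
    [0,0,0,-0.005,0,0,0],
    [0,0,0,-0.005,0,0,0],
    [0,0,0,-0.005,0,0,0],
  ],
)

```text
time: 17.17
tool_pos: [0.5758, 0.1121, 0.0169]
tcp_rot: [-2.153, -2.279, 0.003]
wrist_force: [-6.6, 9.3, 2.9]
width: -0.0
grip_force: 4.4
```

Run:
```python
from h import *
where(); v=casepose([.588,.06,.05],("side",)); rel(v)
```

```text
t 17.17 tcp in jig mm [-44.3  23. ] yaw rel deg 89.5 z 0.0169 F [-6.6  9.3  2.9]
case world [0.5871 0.0576 0.0957] jig mm [-36.5 -32. ] deg 1.8 cost 19.7
tcp in case mm [-5.8 54.2] tool yaw in case 87.8
```

>>> drive_tool(
  rows=[
    [0,0,0,0.006,0,0,0],
    [0,0,0,0.004,0.006,0,0],
    [0,0,0,0,0,0,0],
    [0,0,0,-0.004,0,0,0],
    [0,0,0,-0.004,0,0,0],
    [0,0,0,-0.005,0,0,0],
    [0,0,0,-0.005,0,0,0],
    [0,0,0,-0.005,0,0,0],
  ],
)

```text
time: 17.93
tool_pos: [0.5865, 0.0974, 0.0176]
tcp_rot: [-2.157, -2.283, -0.001]
wrist_force: [-0.2, 3.1, 1.5]
width: 0.001
grip_force: 2.0
```

Run:
```python
from h import *
where(); v=casepose([.588,.05,.05],("side",)); rel(v)
```

```text
t 17.93 tcp in jig mm [-34.6   7.7] yaw rel deg 89.5 z 0.0176 F [-0.2  3.1  1.5]
case world [0.5883 0.0444 0.065 ] jig mm [-36.2 -45.4] deg 0.0 cost 11.6
tcp in case mm [ 1.5 52.1] tool yaw in case 89.5
```

>>> drive_tool(
  rows=[
    [0,0,0,-0.0045,0,0,0],
    [0,0,0,-0.0045,0,0,0],
    [0,0,0,-0.0045,0,0,0],
    [0,0,0,-0.0045,0,0,0],
    [0,0,0,-0.0045,0,0,0],
    [0,0,0,-0.004,0,0,0],
    [0,0,0,-0.004,0,0,0],
  ],
)

```text
time: 18.62
tool_pos: [0.588, 0.0668, 0.0175]
tcp_rot: [-2.157, -2.284, -0.0]
wrist_force: [0.0, 4.8, 2.9]
width: -0.001
grip_force: 2.3
```

Run:
```python
from h import *
where(); v=casepose([.588,.02,.05],("side",)); rel(v); where()
```

```text
t 18.62 tcp in jig mm [-35.  -22.9] yaw rel deg 89.5 z 0.0175 F [0.  4.8 2.9]
case world [0.5883 0.0242 0.0441] jig mm [-37.5 -65.5] deg -1.2 cost 135.4
tcp in case mm [ 1.6 41.8] tool yaw in case 90.7
t 18.72 tcp in jig mm [-35.1 -23.7] yaw rel deg 89.5 z 0.0174 F [-0.2  0.7  1.1]
```

>>> drive_tool(
  rows=[
    [0,0,0,-0.003,0,0,0],
    [0,0,0,-0.003,0,0,0],
    [0,0,0,-0.003,0,0,0],
    [0,0,0,-0.0015,0,0,0],
    [0,0,0,0,0,0,0],
  ],
)

```text
time: 19.13
tool_pos: [0.5885, 0.0562, 0.0173]
tcp_rot: [2.157, 2.284, -0.001]
wrist_force: [-0.5, 1.9, 1.1]
width: 0.0
grip_force: 1.2
```

>>> drive_tool(
  rows=[
    [0,0,0,-0.001,0,0,0],
    [0,0,0,-0.001,0,0,0],
    [0,0,0,0,0,0,0],
  ],
)

```text
time: 19.38
tool_pos: [0.5886, 0.0549, 0.0174]
tcp_rot: [-2.157, -2.284, -0.0]
wrist_force: [-0.8, 4.7, 1.9]
width: -0.003
grip_force: 2.3
```

Run:
```python
from h import *
where()
```

```text
t 19.38 tcp in jig mm [-35.2 -34.9] yaw rel deg 89.5 z 0.0174 F [-0.8  4.7  1.9]
```

>>> drive_tool(
  rows=[
    [0,0,0,-0.001,0,0,0],
    [0,0,0,-0.001,0,-0.0005,0],
    [0,0,0,0,0,0,0],
  ],
)

```text
time: 19.63
tool_pos: [0.5878, 0.0546, 0.0174]
tcp_rot: [-2.156, -2.281, -0.001]
wrist_force: [-1.9, 11.5, 1.4]
width: -0.002
grip_force: 5.5
```

>>> drive_tool(
  rows=[
    [0,0,0,-0.001,0,-0.0005,0],
    [0,0,0,0,0,0,0],
  ],
)

```text
time: 19.8
tool_pos: [0.5878, 0.0545, 0.0177]
tcp_rot: [-2.155, -2.28, -0.003]
wrist_force: [-0.6, 14.2, -0.0]
width: 0.004
grip_force: 7.2
```

>>> drive_tool(
  rows=[
    [0,0,0,0.0008,0,0,0],
    [0,0,0,0,0,0,0],
    [0,0,0,0,0,0,0],
    [0,0,0,0,0,0,0],
    [0,0,0,0,0,0,0],
    [0,0,0,0,0,0,0],
    [0,0,0,0,0,0,0],
  ],
)

```text
time: 20.38
tool_pos: [0.5877, 0.0545, 0.0175]
tcp_rot: [-2.155, -2.281, -0.001]
wrist_force: [-1.0, 11.4, -0.5]
width: -0.003
grip_force: 5.6
```

Run:
```python
from h import *
where()
```

```text
t 20.38 tcp in jig mm [-36.1 -35.2] yaw rel deg 89.5 z 0.0175 F [-1.  11.4 -0.5]
```

>>> drive_tool(
  rows=[
    [0,0,0,0.004,0,0,0],
    [0,0,0,0.013,0,0,0],
    [0,0,0,0.013,0,0,0],
    [0,0,0,0,-0.03,0,0],
    [0,0,0,0,-0.03,0,0],
    [0,0,0,0,-0.02,0,0],
    [0,0,-7,0,0,0,0],
    [0,0,-7,0,0,0,0],
  ],
)

```text
time: 21.05
tool_pos: [0.5051, 0.0783, 0.018]
tcp_rot: [-1.854, -2.536, 0.002]
wrist_force: [0.0, 0.9, -0.2]
width: 0.0
grip_force: 0.0
```

>>> drive_tool(
  rows=[
    [0,0,-7,0,0,0,0],
    [0,0,-7,0,0,0,0],
    [0,0,-7,0,0,0,0],
    [0,0,-7,0,0,0,0],
    [0,0,-7,0,0,0,0],
    [0,0,-7,0,0,0,0],
    [0,0,-7,0,0,0,0],
    [0,0,-7,0,0,0,0],
  ],
)

```text
time: 21.72
tool_pos: [0.5072, 0.0784, 0.0184]
tcp_rot: [0.446, 3.11, -0.001]
wrist_force: [-1.5, -0.3, 0.6]
width: 0.001
grip_force: 0.0
```

>>> drive_tool(
  rows=[
    [0,0,-7,0,0,0,0],
    [0,0,-7,0,0,0,0],
    [0,0,-6,0,0,0,0],
    [0,0,0,0,-0.028,0,0],
    [0,0,0,0,-0.028,0,0],
    [0,0,0,0,-0.028,0,0],
    [0,0,0,0,0,0,0],
    [0,0,0,0,0,0,0],
  ],
)

```text
time: 22.38
tool_pos: [0.5122, -0.0066, 0.0185]
tcp_rot: [-0.086, 3.14, -0.0]
wrist_force: [-0.4, 0.2, 0.1]
width: 0.002
grip_force: 0.0
```

Run:
```python
from h import *
where(); casepose([.593,.002,.06],("side",)); casepose([.593,.002,.06],("top",))
```

```text
t 22.38 tcp in jig mm [-115.5  -91.3] yaw rel deg -180.6 z 0.0185 F [-0.4  0.2  0.1]
case world [0.5889 0.0219 0.0706] jig mm [-37.1 -67.8] deg 0.3 cost 216.2
case world [0.5943 0.002  0.0362] jig mm [-33.  -88.1] deg -1.7 cost 26.7
```

>>> drive_tool(
  rows=[
    [0,0,0,-0.01,0,0,0],
    [0,0,0,-0.01,0,0,0],
    [0,0,0,-0.006,0,0,0],
    [0,0,0,-0.003,0,0,0],
    [0,0,0,-0.002,0,0,0],
    [0,0,0,-0.001,0,0,0],
    [0,0,0,0,0,0,0],
  ],
)

```text
time: 23.17
tool_pos: [0.544, -0.0041, 0.0182]
tcp_rot: [0.09, -3.14, -0.0]
wrist_force: [0.7, 0.3, 0.8]
width: -0.002
grip_force: 0.0
```

>>> drive_tool(
  rows=[
    [0,0,0,-0.001,0,0,0],
    [0,0,0,-0.001,0,-0.0005,0],
    [0,0,0,0,0,0,0],
  ],
)

```text
time: 23.42
tool_pos: [0.5458, -0.0041, 0.0189]
tcp_rot: [0.09, -3.14, -0.0]
wrist_force: [-0.1, 0.5, -0.2]
width: -0.001
grip_force: 0.0
```

>>> drive_tool(
  rows=[
    [0,0,0,-0.001,0,0,0],
    [0,0,0,-0.001,0,-0.0005,0],
    [0,0,0,0,0,0,0],
  ],
)

```text
time: 23.67
tool_pos: [0.547, -0.0039, 0.0189]
tcp_rot: [0.09, -3.139, -0.0]
wrist_force: [-2.8, -0.2, -1.3]
width: -0.002
grip_force: 1.2
```

>>> drive_tool(
  rows=[
    [0,0,0,-0.001,0,-0.0005,0],
    [0,0,0,0,0,0,0],
  ],
)

```text
time: 23.83
tool_pos: [0.5476, -0.004, 0.0191]
tcp_rot: [0.09, -3.137, 0.0]
wrist_force: [-4.3, -1.5, 0.2]
width: 0.001
grip_force: 2.1
```

>>> drive_tool(
  rows=[
    [0,0,0,-0.001,0,-0.0005,0],
    [0,0,0,-0.0005,0,-0.0003,0],
    [0,0,0,0,0,0,0],
  ],
)

```text
time: 24.08
tool_pos: [0.5476, -0.004, 0.0193]
tcp_rot: [0.09, -3.134, 0.0]
wrist_force: [-6.5, -1.5, -1.3]
width: -0.003
grip_force: 3.4
```

>>> drive_tool(
  rows=[
    [0,0,0,-0.001,0,-0.0005,0],
    [0,0,0,0,0,0,0],
  ],
)

```text
time: 24.25
tool_pos: [0.5476, -0.004, 0.0194]
tcp_rot: [0.09, -3.132, 0.0]
wrist_force: [-8.0, -1.5, -0.6]
width: 0.004
grip_force: 4.2
```

>>> drive_tool(
  rows=[
    [0,0,0,-0.001,0,-0.0005,0],
    [0,0,0,-0.0007,0,-0.0003,0],
    [0,0,0,0,0,0,0],
    [0,0,0,0,0,0,0],
    [0,0,0,0,0,0,0],
    [0,0,0,0,0,0,0],
    [0,0,0,0,0,0,0],
    [0,0,0,0,0,0,0],
  ],
)

```text
time: 24.92
tool_pos: [0.5476, -0.004, 0.0195]
tcp_rot: [0.09, -3.129, 0.0]
wrist_force: [-11.5, -3.2, -0.9]
width: 0.002
grip_force: 5.6
```

Run:
```python
from h import *
where()
```

```text
t 24.92 tcp in jig mm [-80. -91.] yaw rel deg -180.4 z 0.0195 F [-11.5  -3.2  -0.9]
```

>>> drive_tool(
  rows=[
    [0,0,0,0.004,0,0,0],
    [0,0,0,0.01,0,0,0],
    [0,0,0,0.03,0,0,0],
    [0,0,0,0.03,0,-0.02,0],
    [0,0,0,0.01,0,-0.035,0],
    [0,0,0,0,0,-0.035,0],
    [0,0,0,0,0,-0.035,0],
    [0,0,0,0,0,0,0],
  ],
)

```text
time: 25.58
tool_pos: [0.4758, -0.0088, 0.156]
tcp_rot: [-0.089, 3.122, -0.002]
wrist_force: [1.7, 0.1, 0.7]
width: -0.002
grip_force: 0.0
```

Run:
```python
from h import *
L={}
where()
for c in("side","top"): casepose([.593,.002,.06],(c,))
p=read_camera("top"); a=p["color"][170:245,220:340,::-1]; b=read_camera("side")["color"][150:270,230:350,::-1]
f=lambda a:cv2.resize(a,(400,int(400*a.shape[0]/a.shape[1])),interpolation=cv2.INTER_CUBIC)
a,b=f(a),f(b); im=np.zeros((400,800,3),np.uint8); im[:a.shape[0],:400]=a; im[:b.shape[0],400:]=b; cv2.imwrite("pics/c4.png",im)
```

```text
t 25.58 tcp in jig mm [-151.9  -91.1] yaw rel deg -180.4 z 0.156 F [1.7 0.1 0.7]
case world [0.5903 0.0213 0.047 ] jig mm [-35.7 -68.5] deg -1.0 cost 230.4
case world [0.5937 0.0024 0.0592] jig mm [-33.6 -87.6] deg -0.3 cost 15.9
```

View pics/c4.png

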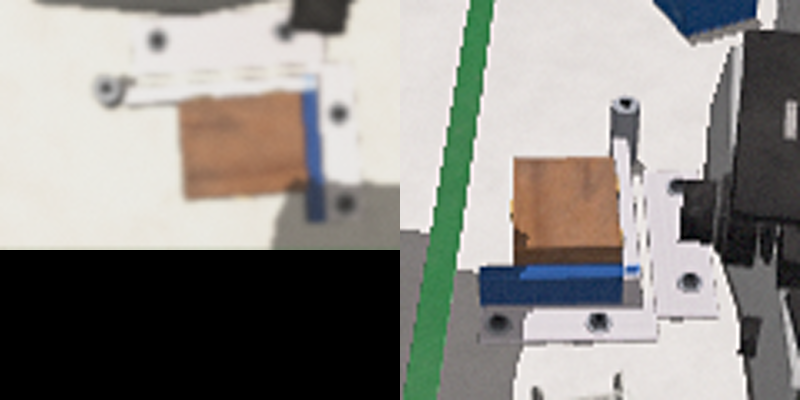

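Top view: the case is flush along the fence and against the blue stop, with fit y = −87.6 mm and −0.3°. The side fit is wrong here because the stop hides part of the case. The arm is clear, so I hand it in.

```bash
python3 -c "
from workcell import workorder; print(workorder.finish_job())"
```

```text
the job is handed in; nothing more can be done
None
```

I handed the job in at about 26 s of the 72 s. The case was turned about the post, pressed at the end stop and then at the long fence (about 11 N each, for over half a second). The last top-view fit put it 0.3° from square and within 0.5 mm of its seated position. I have no judge's verdict to report.

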